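# Change the range of a bench switch box with its isolator off

## Robot

A 7-joint arm with a two-finger parallel gripper is mounted at the origin on a cart in front of the work surface, level with it; the furniture and walls round the work are solid. World frame = base frame: x ahead of the robot, y to its left, z up, the work surface at z = 0. Lengths are in m, angles in rad, forces in N, time in s.
With the tool pointing down it reaches from about 0.425 to 0.925 m from the base axis. Payload 6.8 kg.
Tool frame: the origin (TCP) lies on the centre line of the jaws, within the pads' length; the fingertips stand 22 mm ahead of it and the grasp point (between the pads) lies 3 mm ahead of it (robot.tip_extent is the distance from the TCP to the fingertips, in m); z points along the fingers, y is the line along which they close (so a half turn about z gives the same grasp; the last joint's range is limited). The gripper opens to 85 mm and grips with 20 to 120 N. Pads are 22 mm wide; open, the fingers measure 114 mm over their backs; the gripper's body (76 mm by 85 mm) begins 54 mm behind the grasp point. The pads swing forward as they close: fully open they stand 13 mm farther back than shut.
Start: joints at [-0.108, 0.477, 0.022, 1.555, -0.011, 1.109, -0.083], TCP at [0.675, 0, 0.253] pointing down, gripper open.
Joint ranges: [-2.96, 2.96], [-0.34, 2.1], [-1.41, 1.46], [0.24, 2.44], [-1.37, 4.51], [0.17, 1.92], [-2.96, 2.96]. Speed limits (rad/s): [2.39, 2.39, 3.14, 3.14, 3.14, 3.14, 3.14].

## Interface

Orientations are given as [roll, pitch, yaw] about the fixed x, y, z axes, in that order (R = Rz(yaw) Ry(pitch) Rx(roll)).
In Python, from station import get_state, read_camera, close_job, finder, robot gives the robot as it stands.
- The arm moves only by the tool jog_arm, never from a script. Its arguments are lists of equal length, an entry for each row: "linear": the shift along the world's x, y, z in m, a list of three; "angular": the turn, a rotation vector about the world's x, y, z in degrees, a list of three. A call has 1 to 20 rows; each row shifts and turns the commanded pose from where the row before left it; what a row does not reach is not made up. A row lasts 1/8 s, in which the tool goes at most 62.5 mm and 10.7 degrees, less where a joint would pass 70% of its speed; a pose out of reach is approached as far as the arm can. A call is refused whole if a number of a shift passes 0.0625 or a number of a turn 10.7, either way. A call with a gripper value outside its range is refused whole. "grip" is the opening, from 0 (shut) to 1 (fully open), set as the call begins (left out, the last holds). The fingers move at their own pace and stop on an object; "newtons" is the grip in N (left out, the last holds). Time passes only in rows, so rows that do not move let the fingers close. It gives the time, the measured TCP pose, the force, the opening and the grip force at its end, in the units of the state.
- get_state(): the state, without advancing time (a new reading comes with each control period).
- read_camera(name): name is "scene" or "side" or "wrist"; returns a dict with "image" (420x560x3 uint8, red, green, blue), "fovy" (degrees; the focal length in pixels is half the picture's height over the tangent of half this angle, whatever the lens; pixels are square), "cx", "cy" (the principal point, pixels), "eye" and "rotation" of the camera in the world. Camera axes: x right, y down, z forward; pixel columns grow to the right and rows downward; lengths in m; the calibration is good to about 2 mm. A picture is of the moment at which its call begins. There is no depth.
- close_job(): hands the job in; it is judged then, once.
Trained networks look in a picture, given as the dict that the camera call returned (one of the last four; its "shot" number tells which), for a name from the list of things; names that differ only in an ending like _2 or _b are one class to them, and where a whole thing is asked for, a point or a joint stands for the part that bears it (a point fixed in the world has none). Each returns a list of dicts, best first, with "confidence" (0 to 1); they miss things now and then, are a little off and sometimes report something else, mostly with a low value. They report only what shows in the picture. A call takes as long as a camera call. They do not tell look-alikes from the thing itself.
- finder.recognise(thing, picture): "position" ([x, y, z] in m, in world coordinates, good to about 4 mm: the middle of the surface that is visible of it).
- finder.mark_of(thing, picture): "position" ([x, y, z] in m, in world coordinates, good to about 4 mm: a listed point, or the origin of a listed thing).
The state is a dict: "t": time; "qpos": joint angles; "joint_vel": joint speeds; "joint_torque": joint torques, N m; "eef_pos": TCP position; "tcp_rot": TCP orientation; "force": force on the tool from outside, world axes, zero at the start; "moment": the same for the moment, N m; "width": finger opening in m; "grasp_force": force on a finger pad.
Only numpy, scipy, OpenCV 4.12 (cv2) and the standard library are available. Lean on these libraries where they do the work, as an engineer would, in place of code of your own. Each camera call takes 0.05 s, during which the arm holds its last target. There are 200 camera calls.

## Task

The range selector may only be turned while the isolator is off: first slide the full coffee mug out of the isolator handle's swing (keep it standing on the bench, do not lift it, and never let the isolator touch it), then swing the isolator handle a quarter turn clockwise to its off stop. Turn the pointer knob on the square box exactly four clicks clockwise from where it stands, then swing the isolator handle fully home to its on stop again. Leave everything else where it lies, the mug standing clear, and let go of everything.

Things in the scene. Friction and masses are not known exactly. Their poses are not given: they have to be found in the camera images.
- isolator_base: Isolator, fixed to the bench: round aluminium foot, 100 mm across at the bottom (88 mm and less above 16 mm height), 52 mm high. Origin: on the handle's vertical axis, at bench level. z up; the handle points along its own -x when on and along its own +y when off.
- isolator (a joint): Black quarter-turn handle, rad: 0 = on stop, 1.571 = off stop, growing clockwise seen from above. Stays where left (friction 0.12 N m). A single arm from the axis out to 117 mm radius (clear of the foot beyond 50 mm), 14 mm wide, 59 to 77 mm above the bench; from 87 mm radius outwards 18 mm wide, 57 to 79 mm high. Its 40 mm hub on the axis is 79 mm high.
- isolator_handle (a point): Point on the handle's centre line 85 mm from its axis, 68 mm above the bench.
- selector_base: Selector box, fixed to the bench: grey and aluminium, 120 (x) x 110 (y) x 50 mm high, two short black sockets on its -x face (out to 68 mm). Origin: centre of its underside; z up. The knob's vertical axis stands at x = +4 mm, y = 0 in this frame. Eight short ticks on the lid mark the positions.
- selector (a joint): Pointer knob, rad, growing clockwise seen from above: eight click positions, every 0.5236 from 0 to the stop at 3.665; it starts in one of the first three. A sprung detent (0.2 N m) snaps it into the nearest position once well past half-way. At value q the long end points, in the box frame, at angle 4.189 - q from x towards y (q = 0: between -y and -x; then round through -x and +y).
- selector_pointer (a point): Point on the black knob's long end, 40 mm from its axis, 62 mm above the bench. The bar is 12 mm wide, 52 to 72 mm high, from 44 mm on the long, white-lined side of the axis to 26 mm on the other; a 36 mm round hub in its middle.
- mug_centre (a point): White coffee mug, loose, 0.2 kg: this point is on the cup's axis, half-way up (43 mm). Cup 83 mm across, 86 mm high; handle on its own -y side reaches 69 mm from the axis. Starts off the foot in the isolator handle's swing, its own handle turned roughly along the isolator's -x. Clear when its axis is 165 mm or more from the isolator's axis, or it stands beyond either end of the handle's quarter.
- heatsink: Bystander: loose finned aluminium heatsink, 50 x 42 x 23 mm; origin under its centre.
- screwdriver: Bystander: loose small screwdriver with a yellow handle, 169 mm long, 23 mm high; origin under its centre, length along x.
- torch: Bystander: loose black torch, 90 mm long, 26 mm thick; origin under its centre, length along x.
- clamp_meter: Bystander: loose black clamp meter, 210 x 88 x 48 mm; origin under its centre, length along x.
Mind the look-alikes: they are no part of the job. Leave any orange look-alike of the selector_base alone.

How it is judged:
On the way, in this order (a step that is already met when the one before it is completed fails the run):
1. the mug stands clear of the handle's swing, the isolator still on ((horizontal distance between mug_centre and isolator_base above 0.165 m or x of mug_centre in the frame of isolator_base above 0.056 m or y of mug_centre in the frame of isolator_base below -0.056 m) and value of joint isolator below 0.3 rad), for 0.1 s.
2. the isolator is off, with the selector still where it was (value of joint isolator above 1.45 rad and distance of selector_pointer from where it was at the start of the episode below 0.008 m), for 0.1 s.
3. the selector rests four clicks clockwise of its start, the isolator off (distance of selector_pointer from where it was at the start of the episode between 0.066 and 0.0725 m and value of joint isolator above 1.4 rad), for 0.2 s.
At the end, for the whole second after the job is handed in: Isolator handle home on its on stop (within 0.1 rad), selector in the detent four clicks clockwise of its start (within about 0.15 rad), mug upright and still on the bench, clear of the handle's swing (165 mm from its axis, or 56 mm beyond either end of the quarter) (value of joint isolator below 0.1 rad and distance of selector_pointer from where it was at the start of the episode between 0.066 and 0.0725 m and (horizontal distance between mug_centre and isolator_base above 0.165 m or x of mug_centre in the frame of isolator_base above 0.056 m or y of mug_centre in the frame of isolator_base below -0.056 m) and angle between mug_centre's own z axis and vertical below 0.1 rad and height (world z) of mug_centre between 0.036 and 0.05 m and linear speed of mug below 0.02 m/s); the robot touches nothing.
It fails at once if the isolator handle or foot presses on the mug (contact force between isolator_base and mug above 1 N).
It fails at once if the mug is tipped (more than about 14 degrees) (angle between mug_centre's own z axis and vertical above 0.25 rad).
It fails at once if the mug is lifted more than 15 mm (height (world z) of mug_centre above 0.058 m).
It fails at once if the heatsink, screwdriver, torch or clamp meter is moved more than 25 mm (distance of any of heatsink, screwdriver, torch, clamp_meter from where it was at the start of the episode above 0.025 m).
It also fails if it takes over 72 s, if anything falls off the work surface, if the arm or the gripper's body presses on something with over 40 N, if the wrist force passes 120 N, or if a joint passes its speed limit or range.

## Working session

There is one attempt and no reset: what is moved stays moved. The work goes in short steps, Python scripts to look and compute and a tool call to move; the robot and the scene stay as the last step left them, time stands still between calls to the robot, and variables do not carry over. Pictures are saved under pics/ and viewed, at most 11 in all, crops included, and the job is handed in when it is done.

Besides the shell and the picture viewer there is one more tool, called after "Request:" by a JSON object that holds its "method" and its "body", one argument or row to a line. jog_arm: Moves the arm, as the interface text tells. Its arguments: {"type":"object","properties":{"linear":{"type":"array"},"angular":{"type":"array"},"grip":{"type":"number"},"newtons":{"type":"number"}},"required":["linear","angular"]}

```bash
mkdir -p pics; cat > h.py <<'E'
import numpy as np, cv2
from station import get_state, read_camera, close_job, finder, robot
def shot(n,f=None):
    p=read_camera(n)
    if f: cv2.imwrite('pics/'+f,np.ascontiguousarray(p['image'][:,:,::-1]))
    return p
def foc(p): return p['image'].shape[0]/2/np.tan(np.radians(p['fovy'])/2)
def proj(p,X):
    c=np.array(p['rotation']).T@(np.array(X)-p['eye']); f=foc(p)
    return np.array([p['cx']+f*c[0]/c[2],p['cy']+f*c[1]/c[2]])
def back(p,u,v,z):
    f=foc(p); d=np.array(p['rotation'])@np.array([(u-p['cx'])/f,(v-p['cy'])/f,1]); e=np.array(p['eye'])
    return e+d*(z-e[2])/d[2]
E
python3 - <<'E'
from h import *
np.set_printoptions(precision=3,suppress=True)
for n in ['scene','side']:
    p=shot(n,n+'1.png'); print(n,np.array(p['eye']),p['fovy'])
    for t in ['isolator_base','isolator_handle','selector_base','selector_pointer','mug_centre','heatsink','screwdriver','torch','clamp_meter']:
        for r in finder.mark_of(t,p)[:3]: print(t,np.array(r['position']),round(r['confidence'],2),proj(p,r['position']).round())
print(get_state()['tcp_rot'],get_state()['t'])
E
```

```text
scene [-0.077  0.565  0.549] 55.440690935966146Traceback (most recent call last):
  File "<stdin>", line 6, in <module>
  File "h.py", line 10, in proj
    return np.array([p['cx']+f*c[0]/c[2],p['cy']+f*c[1]/c[2]])
                               ~^^^
IndexError: invalid index to scalar variable.
```

```bash
python3 - <<'E'
from h import *
p=read_camera('scene'); print(p['rotation'], {k:v for k,v in p.items() if k!='image'}); print(get_state())
E
```

```text
[-2.10476099 -0.02316428 -2.23215886] {'fovy': 55.440690935966146, 'cx': 275.44888517300933, 'cy': 205.00051437292305, 'eye': array([-0.07698172,  0.56543932,  0.54936812]), 'rotation': array([-2.10476099, -0.02316428, -2.23215886]), 'shot': 2}
{'t': 0.15, 'qpos': array([-0.10811834,  0.47761351,  0.02233877,  1.55618339, -0.01149094,
        1.10934415, -0.083111  ]), 'joint_vel': array([ 5.76275026e-05, -2.20691566e-03,  2.31676796e-03, -2.99075570e-03,
       -4.48410744e-04, -7.43615901e-04, -4.86434093e-04]), 'joint_torque': array([ 1.55385478e-03, -5.96924365e+01,  1.60940632e+00, -2.81490952e+01,
        1.26662746e-02,  6.56643446e-03,  5.58682734e-05]), 'eef_pos': array([6.74578112e-01, 1.14070765e-05, 2.52564002e-01]), 'tcp_rot': array([-3.14017616e+00,  1.03794670e-04,  1.57083300e+00]), 'force': array([ 0.08905119, -1.09252371,  0.29417452]), 'moment': array([ 0.03332745, -0.02828564, -0.02937388]), 'grasp_force': 0.0, 'width': 0.08532708421082173}
```

```bash
sed -i "1a from scipy.spatial.transform import Rotation as Ro" h.py
sed -i "s/    p=read_camera(n)/    p=dict(read_camera(n)); /; s/np.array(p\['rotation'\])/Ro.from_euler('xyz',p['rotation']).as_matrix()/" h.py
python3 - <<'E'
from h import *
np.set_printoptions(precision=3,suppress=True)
for n in ['scene','side','wrist']:
    p=shot(n,n+'1.png'); print(n,np.array(p['eye']),p['fovy'])
    for t in ['isolator_base','isolator_handle','selector_base','selector_pointer','mug_centre','heatsink','screwdriver','torch','clamp_meter']:
        for r in finder.mark_of(t,p)[:3]: print(t,np.array(r['position']),round(r['confidence'],2),proj(p,r['position']).round())
E
```

```text
scene [-0.077  0.565  0.549] 55.440690935966146
isolator_base [0.592 0.181 0.001] 0.66 [224. 240.]
isolator_handle [0.506 0.16  0.064] 0.85 [252. 231.]
selector_base [ 0.595 -0.103  0.002] 0.81 [313. 203.]
selector_pointer [ 0.581 -0.139  0.057] 0.71 [328. 183.]
selector_pointer [ 0.42  -0.032  0.066] 0.7 [344. 219.]
mug_centre [0.483 0.238 0.042] 0.85 [227. 258.]
mug_centre [ 0.702  0.371 -0.002] 0.21 [127. 246.]
heatsink [0.673 0.04  0.003] 0.68 [254. 206.]
screwdriver [0.409 0.139 0.   ] 0.83 [288. 274.]
torch [ 0.705  0.372 -0.001] 0.78 [126. 246.]
clamp_meter [ 0.544 -0.31   0.001] 0.89 [377. 190.]
side [ 0.838 -0.5    1.157] 50.383421731707635
isolator_base [ 0.594  0.18  -0.   ] 0.69 [310. 204.]
selector_base [ 0.424  0.003 -0.003] 0.8 [233. 229.]
selector_base [ 0.597 -0.104 -0.   ] 0.58 [269. 283.]
selector_pointer [ 0.416 -0.037  0.059] 0.64 [221. 229.]
selector_pointer [ 0.585 -0.14   0.058] 0.61 [259. 284.]
selector_pointer [0.481 0.235 0.043] 0.44 [284. 169.]
heatsink [ 0.667  0.043 -0.001] 0.58 [314. 250.]
screwdriver [0.411 0.135 0.002] 0.75 [250. 193.]
screwdriver [ 0.543 -0.309 -0.002] 0.35 [216. 342.]
torch [0.703 0.371 0.003] 0.8 [366. 169.]
clamp_meter [ 0.541 -0.307  0.   ] 0.91 [215. 341.]
wrist [0.674 0.073 0.374] 71.91599980680995
isolator_base [ 0.593  0.176 -0.001] 0.7 [208.  30.]
isolator_handle [0.512 0.164 0.064] 0.62 [106.  23.]
selector_base [ 0.595 -0.1   -0.004] 0.89 [224. 252.]
selector_base [ 0.428  0.003 -0.003] 0.88 [ 93. 181.]
selector_pointer [ 0.419 -0.037  0.06 ] 0.58 [ 57. 225.]
heatsink [ 0.664  0.042 -0.002] 0.68 [272. 151.]
heatsink [ 0.597 -0.099 -0.004] 0.36 [225. 252.]
screwdriver [0.411 0.134 0.005] 0.57 [52. 71.]
clamp_meter [ 0.54  -0.309  0.002] 0.78 [196. 372.]
```

View pics/scene1.png

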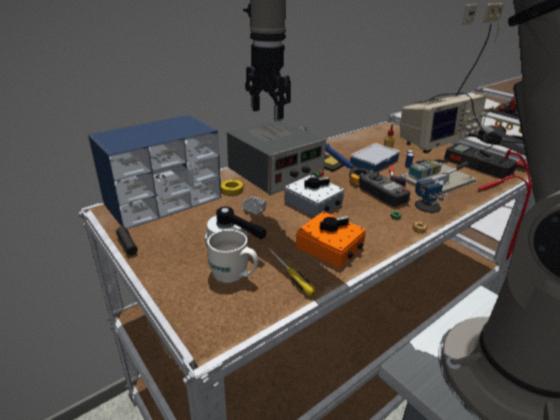

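View pics/side1.png

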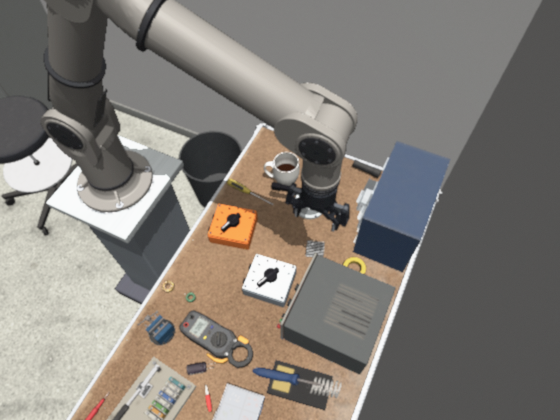

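Scene: white mug at px (230,257), isolator handle behind it (240,222), grey selector at (315,193), orange look-alike at (330,238). Side: grey box at (270,278), orange at (233,225), and the arm hides the isolator. I'll move above the gap between isolator and mug and check from close up.

Request:
{"method": "jog_arm", "body": {
  "linear": [
    [-0.0234,0.035,0],
    [-0.0234,0.035,0],
    [-0.0234,0.035,0],
    [-0.0234,0.035,0],
    [-0.0234,0.035,0],
    [-0.0234,0.035,0],
    [0,0,0],
    [0,0,0]
  ],
  "angular": [
    [0,0,10.4],
    [0,0,10.4],
    [0,0,10.4],
    [0,0,10.4],
    [0,0,10.4],
    [0,0,10.4],
    [0,0,0],
    [0,0,0]
  ],
  "grip": 0.28
}}

```text
t: 2.65
eef_pos: [0.535, 0.2094, 0.2534]
tcp_rot: [-3.141, 0.001, 2.658]
force: [0.2, -0.7, 0.4]
width: 0.0239
grasp_force: 0.0
```

```bash
python3 - <<'E'
from h import *
np.set_printoptions(precision=3,suppress=True)
s=get_state(); print(s['t'],s['eef_pos'],s['tcp_rot'],s['width'])
for n in ['wrist','side','scene']:
    p=shot(n,n+'2.png')
    for t in ['isolator_base','isolator_handle','selector_base','selector_pointer','mug_centre','screwdriver']:
        for r in finder.mark_of(t,p)[:2]: print(n,t,np.array(r['position']),round(r['confidence'],2),proj(p,r['position']).round())
for u,v in [(85,205),(200,378),(350,300)]: print(back(p,u,v,0))
E
```

```text
2.65 [0.535 0.209 0.253] [-3.141  0.001  2.658] 0.023913753838369845
wrist isolator_base [ 0.594  0.175 -0.   ] 0.64 [278. 233.]
wrist isolator_handle [0.508 0.165 0.067] 0.56 [233. 193.]
wrist selector_base [0.429 0.002 0.   ] 0.64 [103. 186.]
wrist selector_pointer [ 0.587 -0.142  0.064] 0.96 [ 62. 351.]
wrist selector_pointer [ 0.416 -0.037  0.061] 0.88 [ 37. 203.]
wrist mug_centre [0.484 0.239 0.043] 0.9 [283. 140.]
wrist screwdriver [0.413 0.136 0.005] 0.96 [181. 125.]
side isolator_base [0.59  0.178 0.002] 0.8 [308. 203.]
side isolator_base [0.704 0.369 0.007] 0.66 [366. 169.]
side isolator_handle [0.507 0.158 0.066] 0.6 [281. 187.]
side isolator_handle [ 0.665  0.044 -0.005] 0.43 [313. 250.]
side selector_base [ 0.597 -0.107 -0.   ] 0.63 [269. 284.]
side selector_base [ 0.428 -0.    -0.001] 0.62 [233. 230.]
side selector_pointer [ 0.583 -0.141  0.06 ] 0.62 [257. 284.]
side mug_centre [0.483 0.234 0.046] 0.56 [284. 169.]
side mug_centre [ 0.544 -0.304  0.004] 0.22 [217. 340.]
side screwdriver [0.412 0.136 0.   ] 0.52 [250. 193.]
scene isolator_base [ 0.59   0.181 -0.001] 0.65 [225. 241.]
scene isolator_handle [0.511 0.155 0.069] 0.68 [253. 227.]
scene selector_base [0.425 0.001 0.001] 0.85 [329. 247.]
scene selector_base [ 0.597 -0.106  0.002] 0.82 [313. 202.]
scene selector_pointer [ 0.419 -0.033  0.064] 0.9 [345. 221.]
scene selector_pointer [ 0.544 -0.31  -0.002] 0.61 [377. 190.]
scene mug_centre [0.482 0.241 0.043] 0.56 [226. 258.]
scene screwdriver [ 0.409  0.137 -0.001] 0.56 [288. 274.]
[0.942 0.394 0.   ]
[0.301 0.404 0.   ]
[0.279 0.089 0.   ]
```

View pics/wrist2.png

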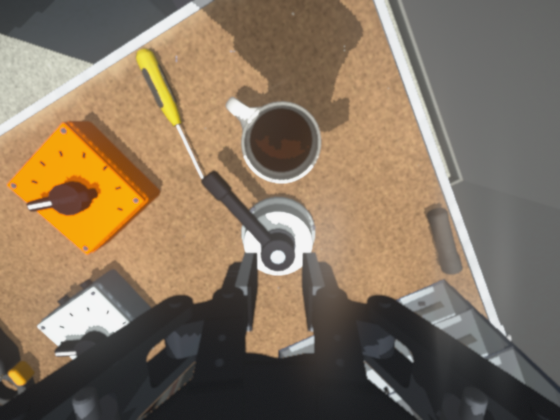

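Wrist view: mug at (281,142), isolator handle from hub (278,245) to tip (213,182), screwdriver left of it. The fingers are straddling the push line, so I'll descend.

Request:
{"method": "jog_arm", "body": {
  "linear": [
    [0,0,-0.04],
    [0,0,-0.04],
    [0,0,-0.04],
    [0,0,-0.04],
    [0,0,-0.035],
    [0,0,0],
    [0,0,0]
  ],
  "angular": [
    [0,0,0],
    [0,0,0],
    [0,0,0],
    [0,0,0],
    [0,0,0],
    [0,0,0],
    [0,0,0]
  ]
}}

```text
t: 4.58
eef_pos: [0.5352, 0.2104, 0.0594]
tcp_rot: [3.141, 0.001, 2.66]
force: [0.2, 0.0, 0.3]
width: 0.0242
grasp_force: 0.0
```

```bash
python3 - <<'E'
from h import *
s=get_state(); print(s['eef_pos'],s['force'])
p=shot('wrist','wrist3.png')
E
```

```text
[0.53520086 0.21037789 0.05939222] [0.17773965 0.04221964 0.34633144]
```

View pics/wrist3.png

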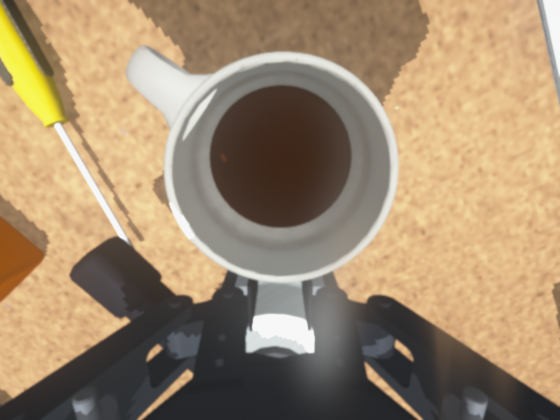

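The mug is centred at (281,165) in front of the fingers, which touch nothing. Pushing it radially outward.

Request:
{"method": "jog_arm", "body": {
  "linear": [
    [-0.0053,0.0028,0],
    [-0.0053,0.0028,0],
    [-0.0053,0.0028,0],
    [-0.0053,0.0028,0],
    [-0.0053,0.0028,0],
    [-0.0053,0.0028,0],
    [-0.0053,0.0028,0],
    [-0.0053,0.0028,0],
    [-0.0053,0.0028,0],
    [-0.0053,0.0028,0],
    [-0.0053,0.0028,0],
    [-0.003,0.0016,0],
    [0,0,0]
  ],
  "angular": [
    [0,0,0],
    [0,0,0],
    [0,0,0],
    [0,0,0],
    [0,0,0],
    [0,0,0],
    [0,0,0],
    [0,0,0],
    [0,0,0],
    [0,0,0],
    [0,0,0],
    [0,0,0],
    [0,0,0]
  ]
}}

```text
t: 6.25
eef_pos: [0.4726, 0.2427, 0.0581]
tcp_rot: [-3.141, -0.001, 2.661]
force: [0.5, 0.8, 0.1]
width: 0.024
grasp_force: 0.1
```

```bash
python3 - <<'E'
from h import *
np.set_printoptions(precision=3,suppress=True)
s=get_state(); print(s['eef_pos'],s['force'])
for n in ['wrist','scene','side']:
    p=shot(n,n+'4.png')
    for t in ['mug_centre','isolator_handle','screwdriver']:
        for r in finder.mark_of(t,p)[:1]:
            x=np.array(r['position']);print(n,t,x,round(r['confidence'],2),np.linalg.norm(x[:2]-[.592,.179]))
E
```

```text
[0.473 0.243 0.058] [0.477 0.81  0.08 ]
wrist mug_centre [0.426 0.267 0.043] 0.84 0.1875658017869995
wrist isolator_handle [0.428 0.267 0.044] 0.59 0.18607745699036196
wrist screwdriver [0.409 0.134 0.001] 0.59 0.18833061354968283
scene mug_centre [0.427 0.269 0.046] 0.78 0.18764639618175455
scene isolator_handle [0.507 0.159 0.069] 0.49 0.08732124598286486
scene screwdriver [0.413 0.136 0.002] 0.6 0.18445427617705148
side mug_centre [0.429 0.262 0.044] 0.58 0.18296067883564487
side isolator_handle [0.509 0.158 0.068] 0.82 0.08563936010970652
side screwdriver [ 0.587 -0.138  0.06 ] 0.74 0.3172459613612126
```

Request:
{"method": "jog_arm", "body": {
  "linear": [
    [0.008,-0.004,0],
    [0.012,-0.006,0.005],
    [0,0,0.05],
    [0,0,0.05],
    [0,0,0.03],
    [0.0063,-0.0177,0],
    [0.0063,-0.0177,0],
    [0.0063,-0.0177,0],
    [0.0063,-0.0177,0],
    [0,0,0],
    [0,0,0]
  ],
  "angular": [
    [0,0,0],
    [0,0,0],
    [0,0,0],
    [0,0,0],
    [0,0,0],
    [0,0,10.1],
    [0,0,10.1],
    [0,0,10.1],
    [0,0,10.1],
    [0,0,0],
    [0,0,0]
  ],
  "grip": 0.36
}}

```text
t: 8.22
eef_pos: [0.5187, 0.162, 0.1935]
tcp_rot: [3.141, 0.0, -2.922]
force: [0.1, 0.2, -0.3]
width: 0.0309
grasp_force: 0.0
```

```bash
python3 - <<'E'
from h import *
np.set_printoptions(precision=3,suppress=True)
s=get_state(); print(s['eef_pos'],s['tcp_rot'],s['width'],s['qpos'])
p=shot('wrist','wrist5.png')
for t in ['mug_centre','isolator_handle','isolator_base']:
        for r in finder.mark_of(t,p)[:1]:
            x=np.array(r['position']);print(t,x,round(r['confidence'],2),proj(p,x))
print(proj(p,s['eef_pos']),proj(p,[s['eef_pos'][0],s['eef_pos'][1],.079]))
E
```

```text
[0.519 0.162 0.194] [ 3.141  0.    -2.922] 0.03088426799224434 [-0.089  0.36  -0.403  1.909  0.176  0.906  1.213]
mug_centre [0.427 0.267 0.043] 0.8 [415.628 135.665]
isolator_handle [0.508 0.162 0.067] 0.93 [282.675 202.396]
isolator_base [0.596 0.18  0.003] 0.87 [280.455 261.02 ]
[281.251 290.412] [280.439 217.302]
```

View pics/wrist5.png

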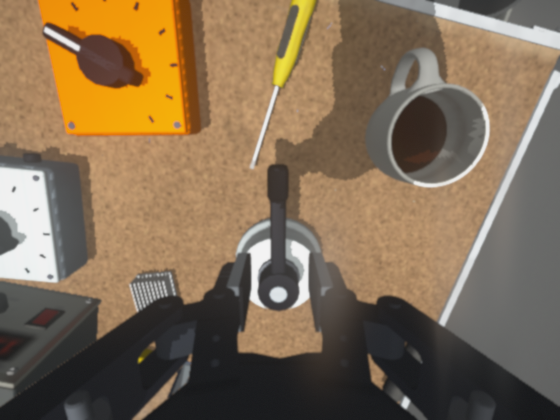

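```bash
python3 - <<'E'
from h import *
np.set_printoptions(precision=3,suppress=True)
p=shot('wrist')
a=back(p,278,293,.08);b=back(p,278,166,.079);print(a,b,np.linalg.norm(a-b),np.degrees(np.arctan2(*(b-a)[1::-1])))
E
```

```text
[0.59  0.177 0.08 ] [0.476 0.151 0.079] 0.11671661174521149 -167.23262946958923
```

Request:
{"method": "jog_arm", "body": {
  "linear": [
    [0,0,-0.04],
    [0,0,-0.04],
    [0,0,-0.03],
    [0,0,-0.0175],
    [0,0,0],
    [0,0,0]
  ],
  "angular": [
    [0,0,0],
    [0,0,0],
    [0,0,0],
    [0,0,0],
    [0,0,0],
    [0,0,0]
  ]
}}

```text
t: 9.22
eef_pos: [0.5193, 0.1621, 0.0669]
tcp_rot: [3.141, 0.002, -2.918]
force: [0.2, -0.4, 0.7]
width: 0.0303
grasp_force: 0.0
```

```bash
python3 - <<'E'
import numpy as np
th=np.radians(np.linspace(192.8,94.8,13)); P=.075*np.c_[np.cos(th),np.sin(th)]
print(np.round(np.diff(P,axis=0),4).tolist(),98/12)
E
```

```text
[[-0.0016, 0.0106], [-0.0001, 0.0107], [0.0014, 0.0106], [0.0029, 0.0103], [0.0043, 0.0098], [0.0057, 0.009], [0.0069, 0.0081], [0.008, 0.0071], [0.0089, 0.0059], [0.0097, 0.0046], [0.0102, 0.0031], [0.0106, 0.0016]] 8.166666666666666
```

Request:
{"method": "jog_arm", "body": {
  "linear": [
    [-0.0016,0.0106,0],
    [-0.0001,0.0107,0],
    [0.0014,0.0106,0],
    [0.0029,0.0103,0],
    [0.0043,0.0098,0],
    [0.0057,0.009,0],
    [0.0069,0.0081,0],
    [0.008,0.0071,0],
    [0.0089,0.0059,0],
    [0.0097,0.0046,0],
    [0.0102,0.0031,0],
    [0.0106,0.0016,0],
    [0,0,0],
    [0,0,0]
  ],
  "angular": [
    [0,0,-8.17],
    [0,0,-8.17],
    [0,0,-8.17],
    [0,0,-8.17],
    [0,0,-8.17],
    [0,0,-8.17],
    [0,0,-8.17],
    [0,0,-8.17],
    [0,0,-8.17],
    [0,0,-8.17],
    [0,0,-8.17],
    [0,0,-8.17],
    [0,0,0],
    [0,0,0]
  ]
}}

```text
t: 10.98
eef_pos: [0.5794, 0.2496, 0.066]
tcp_rot: [-3.128, 0.005, 1.654]
force: [-17.6, -10.0, 14.6]
width: 0.0309
grasp_force: 13.9
```

```bash
python3 - <<'E'
from h import *
np.set_printoptions(precision=3,suppress=True)
s=get_state(); print(s['eef_pos'],s['force'])
for n in ['scene','side','wrist']:
    p=shot(n,n+'6.png')
    for t in ['isolator_handle','mug_centre','selector_pointer']:
        for r in finder.mark_of(t,p)[:2]:
            x=np.array(r['position']);print(n,t,x,round(r['confidence'],2),np.degrees(np.arctan2(x[1]-.178,x[0]-.591)))
E
```

```text
[0.579 0.25  0.066] [-17.644 -10.006  14.555]
scene isolator_handle [0.566 0.259 0.068] 0.85 107.14761988139693
scene mug_centre [0.426 0.267 0.041] 0.85 151.4920720839622
scene selector_pointer [ 0.417 -0.035  0.066] 0.78 -129.1868156648819
scene selector_pointer [ 0.583 -0.136  0.06 ] 0.65 -91.4795683976255
side isolator_handle [0.571 0.258 0.067] 0.8 103.96847794125945
side mug_centre [0.427 0.262 0.045] 0.62 152.9063793021806
side selector_pointer [ 0.587 -0.143  0.059] 0.61 -90.78604806137425
side selector_pointer [ 0.416 -0.036  0.06 ] 0.51 -129.28210599102007
```

Handle is against its off stop (18 N, finder about 104° against the expected 102.8°). I'll back off, lift, and go look at the selector.

Request:
{"method": "jog_arm", "body": {
  "linear": [
    [-0.011,-0.001,0],
    [0,0,0],
    [0,0,0.04],
    [0,0,0.05],
    [0,0,0.05],
    [0,0,0.04],
    [0.004,-0.05,0],
    [0.004,-0.055,0],
    [0.004,-0.055,0],
    [0.004,-0.055,0],
    [0.004,-0.055,0],
    [0.004,-0.055,0],
    [0.004,-0.055,0],
    [0.002,-0.045,0],
    [0,0,0],
    [0,0,0],
    [0,0,0]
  ],
  "angular": [
    [0,0,0],
    [0,0,0],
    [0,0,0],
    [0,0,0],
    [0,0,0],
    [0,0,0],
    [0,0,0],
    [0,0,0],
    [0,0,0],
    [0,0,0],
    [0,0,0],
    [0,0,0],
    [0,0,0],
    [0,0,0],
    [0,0,0],
    [0,0,0],
    [0,0,0]
  ]
}}

```text
t: 13.7
eef_pos: [0.6048, -0.171, 0.2462]
tcp_rot: [3.141, -0.001, 1.657]
force: [0.0, 0.7, 0.8]
width: 0.0306
grasp_force: 0.0
```

```bash
python3 - <<'E'
from h import *
np.set_printoptions(precision=3,suppress=True)
s=get_state(); print(s['t'],s['eef_pos'],s['tcp_rot'],s['force'])
p=shot('wrist','wrist7.png')
for t in ['selector_pointer','selector_base','isolator_handle']:
        for r in finder.mark_of(t,p)[:2]:
            x=np.array(r['position']);print(t,x,round(r['confidence'],2),proj(p,x))
p=shot('scene')
print(finder.mark_of('isolator_handle',p)[:1])
E
```

```text
13.7 [ 0.605 -0.171  0.246] [ 3.141 -0.001  1.657] [0.016 0.744 0.758]
selector_pointer [ 0.586 -0.143  0.061] 0.93 [264.933 168.609]
selector_pointer [ 0.415 -0.036  0.065] 0.75 [87.897 37.711]
selector_base [0.43  0.003 0.001] 0.9 [134.665  15.089]
selector_base [ 0.598 -0.1   -0.004] 0.7 [279.233 126.685]
[{'position': [0.5641, 0.2561, 0.0696], 'confidence': 0.76}]
```

View pics/wrist7.png

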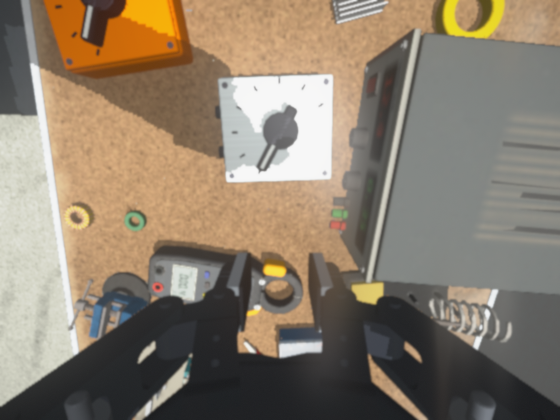

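```bash
python3 - <<'E'
from h import *
np.set_printoptions(precision=4,suppress=True)
p=shot('wrist')
c=[back(p,u,v,.05) for u,v in [(220,80),(332,75),(332,178),(227,182)]]
for i in range(4): d=c[(i+1)%4]-c[i]; print(c[i],np.linalg.norm(d),np.degrees(np.arctan2(d[1],d[0])))
print(sum(c)/4)
h=back(p,281,130,.072); t=back(p,262,171,.072); s=back(p,291,108,.072)
for q in (h,t,s): print(q)
d=t-s; print(np.linalg.norm(t-h),np.degrees(np.arctan2(d[1],d[0]))%360)
a=shot('side')['image'][150:250,250:370]; b=shot('scene')['image'][180:300,180:300]
cv2.imwrite('pics/iso8.png',np.hstack([cv2.resize(np.ascontiguousarray(a[:,:,::-1]),(400,400)),cv2.resize(np.ascontiguousarray(b[:,:,::-1]),(400,400))]))
for A in (102.8,108): 
  x=np.array([.591+.117*np.cos(np.radians(A)),.178+.117*np.sin(np.radians(A)),.079])
  q=proj(shot('side'),x); r=proj(shot('scene'),x); print(A,(q-[250,150])*[400/120,4],(r-180)*400/120)
E
```

```text
[ 0.5343 -0.0614  0.05  ] 0.11229958907711463 7.18676320087848
[ 0.6457 -0.0473  0.05  ] 0.10388293712813096 -82.12715160706266
[ 0.6599 -0.1502  0.05  ] 0.11620694399445089 -172.945879663103
[ 0.5446 -0.1645  0.05  ] 0.10364068561757084 95.71433895328795
[ 0.5961 -0.1058  0.05  ]
[ 0.5993 -0.1039  0.072 ]
[ 0.5835 -0.1456  0.072 ]
[ 0.6071 -0.0829  0.072 ]
0.04458707449214771 249.32335030248038
102.8 [223.4717  30.8941] [  9.5415 177.6345]
108 [211.856   29.0195] [ 21.4537 183.8291]
```

View pics/iso8.png

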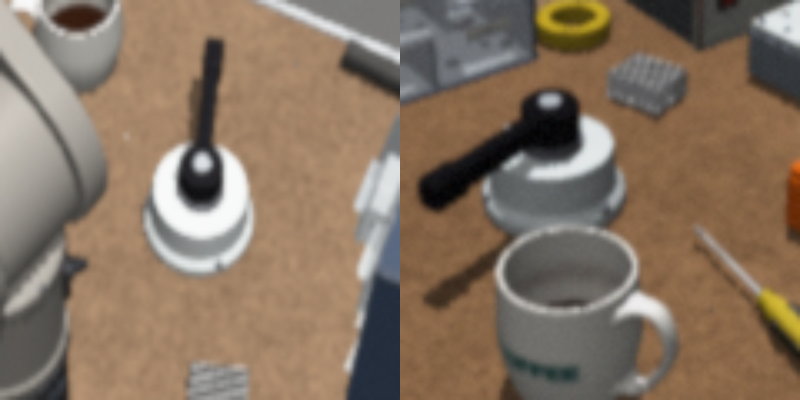

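Side crop: handle tip at (214,42), pointing to the off end. Scene crop shows the mug well clear. Selector: box yaw about 7°, pointer at 249°, so it stands at position 0. The bar must turn clockwise from 247° to 127°. I'll align the jaws across the pointer.

Request:
{"method": "jog_arm", "body": {
  "linear": [
    [-0.0011,0.0026,0],
    [-0.0011,0.0026,0],
    [-0.0011,0.0026,0],
    [-0.0011,0.0026,0],
    [-0.0011,0.0026,0],
    [-0.0011,0.0026,0],
    [-0.0011,0.0026,0],
    [-0.0011,0.0026,0],
    [-0.0011,0.0026,0],
    [-0.0011,0.0026,0],
    [-0.0011,0.0026,0],
    [-0.0011,0.0026,0],
    [-0.0011,0.0026,0],
    [-0.0011,0.0026,0],
    [-0.0011,0.0026,0],
    [0,0,-0.05],
    [0,0,-0.04],
    [0,0,0],
    [0,0,0]
  ],
  "angular": [
    [0,0,10.13],
    [0,0,10.13],
    [0,0,10.13],
    [0,0,10.13],
    [0,0,10.13],
    [0,0,10.13],
    [0,0,10.13],
    [0,0,10.13],
    [0,0,10.13],
    [0,0,10.13],
    [0,0,10.13],
    [0,0,10.13],
    [0,0,10.13],
    [0,0,10.13],
    [0,0,10.13],
    [0,0,0],
    [0,0,0],
    [0,0,0],
    [0,0,0]
  ]
}}

```text
t: 16.73
eef_pos: [0.5889, -0.1341, 0.1573]
tcp_rot: [-3.14, 0.001, -1.977]
force: [0.4, 0.0, 0.2]
width: 0.031
grasp_force: 0.0
```

```bash
python3 - <<'E'
from h import *
np.set_printoptions(precision=4,suppress=True)
s=get_state(); print(s['t'],s['eef_pos'],s['tcp_rot'],s['qpos'])
p=shot('wrist','wrist9.png')
for r in finder.mark_of('selector_pointer',p)[:2]: print(r)
e=s['eef_pos']; print('tcp at .072',proj(p,[e[0],e[1],.072]),'axis',proj(p,[.5995,-.104,.072]),'ptr end',proj(p,[.5995+.044*np.cos(np.radians(247)),-.104+.044*np.sin(np.radians(247)),.072]))
E
```

```text
16.725 [ 0.5889 -0.1341  0.1573] [-3.1398  0.0006 -1.9775] [ 0.3204  0.4792 -0.2623  1.8044  0.1563  0.8762  2.7211]
{'position': [0.4156, -0.0383, 0.0613], 'confidence': 0.91}
tcp at .072 [279.1626 229.4277] axis [281.9628 267.3476] ptr end [281.8456 214.1049]
```

View pics/wrist9.png

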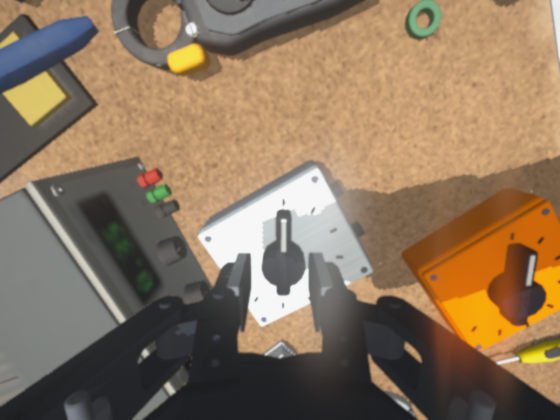

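Bar straight up at column 284, hub (284,265), and the TCP projects 4 mm left of it. Correcting, descending and closing on the bar.

Request:
{"method": "jog_arm", "body": {
  "linear": [
    [-0.0047,-0.0011,0],
    [0,0,-0.03],
    [0,0,-0.03],
    [0,0,-0.019],
    [0,0,0],
    [0,0,0]
  ],
  "angular": [
    [0,0,0],
    [0,0,0],
    [0,0,0],
    [0,0,0],
    [0,0,0],
    [0,0,0]
  ]
}}

```text
t: 17.58
eef_pos: [0.584, -0.1352, 0.0779]
tcp_rot: [-3.14, 0.0, -1.977]
force: [-0.1, 0.1, -0.0]
width: 0.0306
grasp_force: 0.0
```

Request:
{"method": "jog_arm", "body": {
  "linear": [
    [0,0,0],
    [0,0,0],
    [0,0,0],
    [0,0,0],
    [0,0,0]
  ],
  "angular": [
    [0,0,0],
    [0,0,0],
    [0,0,0],
    [0,0,0],
    [0,0,0]
  ],
  "grip": 0.1,
  "newtons": 25
}}

```text
t: 18.2
eef_pos: [0.5849, -0.1357, 0.0781]
tcp_rot: [-3.138, 0.001, -1.978]
force: [3.5, -2.5, 6.3]
width: 0.0115
grasp_force: 27.5
```

```bash
python3 - <<'E'
import numpy as np
th=np.radians(np.linspace(246.7,125.7,14)); P=.033*np.c_[np.cos(th),np.sin(th)]
print(np.round(np.diff(P,axis=0),4).tolist(),121/13)
E
```

```text
[[-0.0047, 0.0025], [-0.0043, 0.0032], [-0.0037, 0.0039], [-0.003, 0.0044], [-0.0022, 0.0049], [-0.0014, 0.0052], [-0.0006, 0.0053], [0.0003, 0.0053], [0.0012, 0.0052], [0.002, 0.005], [0.0028, 0.0046], [0.0035, 0.0041], [0.0041, 0.0035]] 9.307692307692308
```

Request:
{"method": "jog_arm", "body": {
  "linear": [
    [-0.0047,0.0025,0],
    [-0.0043,0.0032,0],
    [-0.0037,0.0039,0],
    [-0.003,0.0044,0],
    [-0.0022,0.0049,0],
    [-0.0014,0.0052,0],
    [-0.0006,0.0053,0],
    [0.0003,0.0053,0],
    [0.0012,0.0052,0],
    [0.002,0.005,0],
    [0.0028,0.0046,0],
    [0.0035,0.0041,0],
    [0.0041,0.0035,0],
    [0,0,0],
    [0,0,0],
    [0,0,0]
  ],
  "angular": [
    [0,0,-9.3],
    [0,0,-9.3],
    [0,0,-9.3],
    [0,0,-9.3],
    [0,0,-9.3],
    [0,0,-9.3],
    [0,0,-9.3],
    [0,0,-9.3],
    [0,0,-9.3],
    [0,0,-9.3],
    [0,0,-9.3],
    [0,0,-9.3],
    [0,0,-9.3],
    [0,0,0],
    [0,0,0],
    [0,0,0]
  ]
}}

```text
t: 20.2
eef_pos: [0.5779, -0.0729, 0.078]
tcp_rot: [3.138, -0.005, 2.2]
force: [-1.9, 9.8, 14.4]
width: 0.0113
grasp_force: 29.1
```

Request:
{"method": "jog_arm", "body": {
  "linear": [
    [0,0,0],
    [0,0,0],
    [0,0,0],
    [0,0,0],
    [0,0,0.04],
    [0,0,0.05],
    [0,0,0.04],
    [0,0,0],
    [0,0,0]
  ],
  "angular": [
    [0,0,0],
    [0,0,0],
    [0,0,0],
    [0,0,0],
    [0,0,0],
    [0,0,0],
    [0,0,0],
    [0,0,0],
    [0,0,0]
  ],
  "grip": 0.36
}}

```text
t: 21.32
eef_pos: [0.5767, -0.0779, 0.2062]
tcp_rot: [-3.141, -0.001, 2.196]
force: [-0.5, 0.2, -0.8]
width: 0.0307
grasp_force: 0.0
```

```bash
python3 - <<'E'
from h import *
np.set_printoptions(precision=4,suppress=True)
s=get_state(); print(s['t'],s['eef_pos'],s['tcp_rot'],s['qpos'])
p=shot('wrist','wrist10.png')
def P(a,r): return [.5973+r*np.cos(np.radians(a)),-.1049+r*np.sin(np.radians(a)),.072]
for a in (97,112,127,142,157): print(a,proj(p,P(a,.044)))
print(proj(p,P(0,0)))
for n in ('wrist','scene','side'):
  q=shot(n)
  for t in ('selector_pointer','isolator_handle'):
    for r in finder.mark_of(t,q)[:2]: print(n,t,r,np.linalg.norm(np.array(r['position'])[:2]-[.5847,-.141]))
E
```

```text
21.325 [ 0.5767 -0.0779  0.2062] [-3.141  -0.0007  2.1957] [-0.2649  0.3899  0.3748  1.8506 -0.1742  0.9339  0.8134]
97 [305.2437 204.4897]
112 [293.5973 200.0456]
127 [281.0459 198.6855]
142 [268.5629 200.5275]
157 [257.1141 205.4109]
[281.9011 243.5726]
wrist selector_pointer {'position': [0.4183, -0.0347, 0.062], 'confidence': 0.81} 0.19745543801070659
wrist selector_pointer {'position': [0.5799, -0.0729, 0.0606], 'confidence': 0.57} 0.06826895341222097
scene selector_pointer {'position': [0.42, -0.0319, 0.0637], 'confidence': 0.83} 0.19755733345031767
scene selector_pointer {'position': [0.5739, -0.0678, 0.0605], 'confidence': 0.69} 0.07399243204544637
scene isolator_handle {'position': [0.5675, 0.2565, 0.0684], 'confidence': 0.81} 0.39787195176337825
side selector_pointer {'position': [0.4154, -0.036, 0.0593], 'confidence': 0.78} 0.19921719303313154
side selector_pointer {'position': [0.5766, -0.0739, 0.0598], 'confidence': 0.54} 0.0675871289521903
side isolator_handle {'position': [0.5668, 0.2581, 0.0697], 'confidence': 0.89} 0.39950121401567734
```

View pics/wrist10.png

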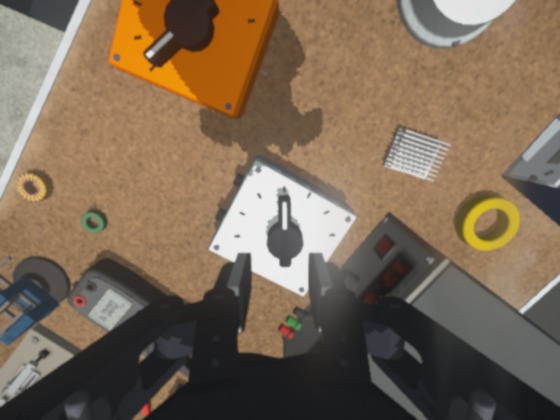

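Pointer now at (284,195) from hub (285,241), i.e. about 126°, so exactly four clicks. On to the isolator handle at about 107°.

Request:
{"method": "jog_arm", "body": {
  "linear": [
    [-0.001,0.0468,0],
    [-0.001,0.0468,0],
    [-0.001,0.0468,0],
    [-0.001,0.0468,0],
    [-0.001,0.0468,0],
    [-0.001,0.0468,0],
    [-0.001,0.0468,0],
    [0,0,0],
    [0,0,-0.05],
    [0,0,0],
    [0,0,0]
  ],
  "angular": [
    [0,0,-2.73],
    [0,0,-2.73],
    [0,0,-2.73],
    [0,0,-2.73],
    [0,0,-2.73],
    [0,0,-2.73],
    [0,0,-2.73],
    [0,0,0],
    [0,0,0],
    [0,0,0],
    [0,0,0]
  ]
}}

```text
t: 23.2
eef_pos: [0.5709, 0.2489, 0.1579]
tcp_rot: [3.141, 0.0, 1.861]
force: [-0.6, -1.3, 0.7]
width: 0.0304
grasp_force: 0.0
```

```bash
python3 - <<'E'
from h import *
np.set_printoptions(precision=4,suppress=True)
s=get_state(); print(s['t'],s['eef_pos'],s['tcp_rot'])
p=shot('wrist','wrist11.png')
e=s['eef_pos'];print(proj(p,[e[0],e[1],.079]),proj(p,[.591,.178,.079]))
th=np.radians(np.linspace(106.7,201.0,13)); P=.075*np.c_[np.cos(th),np.sin(th)]
print(np.round(np.diff(P,axis=0),4).tolist(),94.3/12)
E
```

```text
23.2 [0.5709 0.2489 0.1579] [3.1408 0.0002 1.8612]
[280.8431 229.4651] [279.2999 315.1346]
[[-0.0096, -0.0036], [-0.009, -0.0049], [-0.0083, -0.0061], [-0.0074, -0.0072], [-0.0063, -0.0081], [-0.0052, -0.0089], [-0.0039, -0.0095], [-0.0025, -0.01], [-0.0012, -0.0102], [0.0002, -0.0103], [0.0016, -0.0101], [0.003, -0.0098]] 7.858333333333333
```

View pics/wrist11.png

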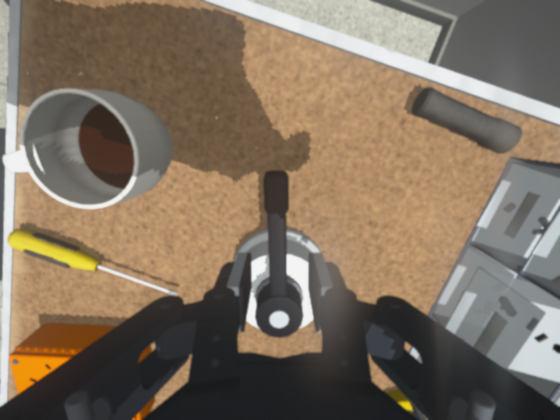

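Handle is between the jaws, tip (276,172), hub (279,318). Descending and swinging it home.

Request:
{"method": "jog_arm", "body": {
  "linear": [
    [0,0,-0.04],
    [0,0,-0.035],
    [0,0,-0.017],
    [0,0,0],
    [-0.0096,-0.0036,0],
    [-0.009,-0.0049,0],
    [-0.0083,-0.0061,0],
    [-0.0074,-0.0072,0],
    [-0.0063,-0.0081,0],
    [-0.0052,-0.0089,0],
    [-0.0039,-0.0095,0],
    [-0.0025,-0.01,0],
    [-0.0012,-0.0102,0],
    [0.0002,-0.0103,0],
    [0.0016,-0.0101,0],
    [0.003,-0.0098,0],
    [0,0,0],
    [0,0,0]
  ],
  "angular": [
    [0,0,0],
    [0,0,0],
    [0,0,0],
    [0,0,0],
    [0,0,7.86],
    [0,0,7.86],
    [0,0,7.86],
    [0,0,7.86],
    [0,0,7.86],
    [0,0,7.86],
    [0,0,7.86],
    [0,0,7.86],
    [0,0,7.86],
    [0,0,7.86],
    [0,0,7.86],
    [0,0,7.86],
    [0,0,0],
    [0,0,0]
  ]
}}

```text
t: 25.5
eef_pos: [0.5228, 0.1507, 0.0661]
tcp_rot: [-3.141, 0.002, -2.777]
force: [-0.7, 0.4, 0.5]
width: 0.0309
grasp_force: 0.0
```

```bash
python3 - <<'E'
from h import *
s=get_state(); e=s['eef_pos']; print(s['t'],e,s['force'],s['grasp_force'],np.degrees(np.arctan2(e[1]-.178,e[0]-.591))%360,np.degrees(s['tcp_rot'][2])%360)
E
```

```text
25.5 [0.52280142 0.15073323 0.06608297] [-0.7165237   0.36335086  0.47380663] 0.0 201.792235173111 200.89881226608878
```

Request:
{"method": "jog_arm", "body": {
  "linear": [
    [0.0005,-0.0012,0],
    [0.0005,-0.0012,0],
    [0,0,0]
  ],
  "angular": [
    [0,0,1],
    [0,0,1],
    [0,0,0]
  ]
}}

```text
t: 25.88
eef_pos: [0.5231, 0.1509, 0.0656]
tcp_rot: [3.14, 0.002, -2.738]
force: [-1.5, 5.6, 4.6]
width: 0.0311
grasp_force: 3.0
```

Request:
{"method": "jog_arm", "body": {
  "linear": [
    [0.0005,-0.0012,0],
    [0.0005,-0.0012,0],
    [0,0,0]
  ],
  "angular": [
    [0,0,1],
    [0,0,1],
    [0,0,0]
  ]
}}

```text
t: 26.25
eef_pos: [0.5235, 0.1512, 0.0656]
tcp_rot: [3.137, 0.004, -2.701]
force: [-3.1, 12.8, 3.5]
width: 0.0308
grasp_force: 6.2
```

At the on stop (force rising to 13 N, tool no longer advancing). Back off and lift away.

Request:
{"method": "jog_arm", "body": {
  "linear": [
    [-0.0035,0.009,0],
    [0,0,0],
    [0,0,0],
    [0,0,0.04],
    [0,0,0.05],
    [0,0,0.05],
    [0.02,-0.05,0],
    [0.02,-0.05,0],
    [0,0,0],
    [0,0,0]
  ],
  "angular": [
    [0,0,-4],
    [0,0,0],
    [0,0,0],
    [0,0,0],
    [0,0,0],
    [0,0,0],
    [0,0,0],
    [0,0,0],
    [0,0,0],
    [0,0,0]
  ]
}}

```text
t: 27.5
eef_pos: [0.5599, 0.0548, 0.2046]
tcp_rot: [3.141, -0.001, -2.775]
force: [0.6, 0.8, 0.1]
width: 0.0303
grasp_force: 0.0
```

```bash
python3 - <<'E'
from h import *
np.set_printoptions(precision=4,suppress=True)
s=get_state(); print(s['t'],s['eef_pos'],s['tcp_rot'],s['force'])
for n in ('wrist','scene','side'):
  q=shot(n,n+'12.png')
  for t in ('isolator_handle','mug_centre','screwdriver','selector_pointer'):
    for r in finder.mark_of(t,q)[:2]:
      x=np.array(r['position']);print(n,t,x,round(r['confidence'],2),np.degrees(np.arctan2(x[1]-.178,x[0]-.591))%360)
E
```

```text
27.5 [0.5599 0.0548 0.2046] [ 3.1413 -0.0005 -2.7752] [0.5731 0.8273 0.076 ]
wrist isolator_handle [0.5119 0.1592 0.067 ] 0.67 193.3696460395852
wrist mug_centre [0.4251 0.2691 0.0447] 0.89 151.22766780551655
wrist screwdriver [0.4106 0.1328 0.0033] 0.84 194.06613171743928
wrist selector_pointer [ 0.5793 -0.0703  0.0604] 0.71 267.3021943666837
scene isolator_handle [0.514  0.1534 0.067 ] 0.88 197.71766824336643
scene mug_centre [0.4273 0.2696 0.0445] 0.89 150.77036144355463
scene mug_centre [ 0.5725 -0.0675  0.0618] 0.5 265.69054033530944
scene screwdriver [ 0.4097  0.1358 -0.0012] 0.8 193.10304837726895
scene screwdriver [ 0.5904  0.1787 -0.0009] 0.71 130.6012946450011
scene selector_pointer [ 0.4194 -0.0342  0.0654] 0.86 231.03853425419263
scene selector_pointer [ 0.5761 -0.0674  0.0599] 0.46 266.5254264741843
side isolator_handle [0.5072 0.1516 0.0688] 0.7 197.486293311089
side mug_centre [0.426  0.2664 0.0438] 0.48 151.81948268588707
side screwdriver [ 0.4082  0.1373 -0.0045] 0.56 192.55203662346966
side selector_pointer [ 0.5793 -0.0695  0.0555] 0.58 267.2934871322972
side selector_pointer [ 0.4165 -0.0382  0.0628] 0.51 231.09220144389678
```

View pics/wrist12.png

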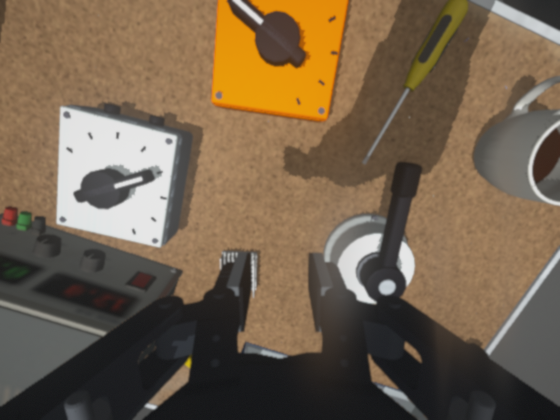

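```bash
python3 - <<'E'
from h import *
p=shot('wrist'); a=back(p,387,286,.08); b=back(p,407,165,.079); print(a,b,np.linalg.norm(b-a),np.degrees(np.arctan2(b[1]-a[1],b[0]-a[0]))%360)
print(close_job())
E
```

```text
[0.59077383 0.17685812 0.08      ] [0.48121137 0.13987869 0.079     ] 0.11563913937868342 198.65052578834363
the job is handed in; nothing more can be done
None
```

The job is handed in, with every step done in order by my camera and force readings; I haven't seen the judge's verdict. The mug stands about 187 mm from the isolator axis, the handle went to its off stop, the selector turned four clicks clockwise, and the handle is back on its on stop with the gripper clear. The handle's off angle was the least certain reading: about 1.5–1.6 rad by my estimate, against the 1.45 needed.

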